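Dock the counter speaker and set its volume knob to the preset tab

ROBOT

A 6-joint arm with a two-finger parallel gripper is mounted at the origin on a cart in front of the work surface, level with it; the furniture and walls round the work are solid. World frame = base frame: x ahead of the robot, y to its left, z up, the work surface at z = 0. Lengths are in m, angles in rad, forces in N, time in s.
With the tool pointing down it reaches from about 0.375 to 0.9 m from the base axis. Payload 3.1 kg.
Tool frame: the origin (TCP) lies at the very end of the fingers, on their centre line; the grasp point (between the pads) lies 19 mm behind it; x points along the fingers, y is the direction in which the jaws open and shut, and the axes are right-handed (so a half turn about x gives the same grasp; the last joint's range is limited). The gripper opens to 85 mm and grips with 20 to 120 N. Pads are 22 mm wide; open, the fingers measure 114 mm over their backs; the gripper's body (76 mm by 85 mm) begins 54 mm behind the grasp point. The pads swing forward as they close: fully open they stand 13 mm farther back than shut.
Start: joints at [-1.401, 0.527, 1.433, -0, 1.181, -0.178], TCP at [0.213, -0.588, 0.231] pointing down, gripper open.
Joint ranges: [-3.08, 3.08], [-0.75, 2.2], [0.22, 2.44], [-1.43, 4.57], [0, 2.65], [-2.85, 2.85]. Speed limits (rad/s): [2.79, 2.79, 3.14, 3.14, 3.14, 3.14].

INTERFACE

Orientations are given as a unit quaternion [x, y, z, w].
In Python, from station import sense, snapshot, camera_model, sign_off gives the robot as it stands.
- The arm moves only by the tool step_arm, never from a script. Its argument "increments" is one flat list of numbers, 5 for each row, row after row: the shift along the tool's x, y, z in units of 60 mm (1.0 is 60 mm), then the turn about the tool's x in units of 5 degrees (1.0 is 5 degrees), then the closure, from 0 (fully open) to 1 (shut). A call has exactly 5 rows; each row is the pose to reach, as a shift and turn from the pose measured when the call began, along the tool's axes at that moment; what a row does not reach only later rows make up. A row lasts 1/8 s, in which the tool goes at most 62.5 mm and 10.7 degrees, less where a joint would pass 70% of its speed; a pose out of reach is approached as far as the arm can. A call with a gripper value outside its range is refused whole. The fingers move at their own pace and stop on an object; "grip_force" is the grip in N (left out, the last holds). Time passes only in rows, so rows that repeat a pose let the fingers close, or fill a call up. It gives the time, the measured TCP pose, the force and the opening at its end, in the units of the state.
- sense(): the state, without advancing time (a new reading comes with each control period).
- snapshot(name): name is "side" or "top" or "wrist"; returns the picture (480x640x3 uint8, blue, green, red); there is no depth.
- camera_model(name): a dict with "vertical_fov" (degrees; the focal length in pixels is half the picture's height over the tangent of half this angle, whatever the lens; pixels are square), "cx", "cy" (the principal point, pixels), "R" (3x3) and "t" (3): a world point X has camera coordinates R X + t. Camera axes: x right, y down, z forward; pixel columns grow to the right and rows downward; lengths in m; the calibration is good to about 2 mm. A picture is of the moment at which its call begins: read the wrist's pose just before it. camera_model takes no time and is no camera call; for the wrist camera it gives the pose at the moment of the call.
- sign_off(): hands the job in, once; it reports no verdict.
The state is a dict: "t": time; "q": joint angles; "qd": joint speeds; "tau": joint torques, N m; "tcp_pos": TCP position; "tool_rot": TCP orientation; "force": force on the tool from outside, world axes, zero at the start; "ft_torque": the same for the moment, N m; "finger_gap": opening from 0.0 (shut) to 1.0 (fully open).
Only numpy, scipy, OpenCV 4.12 (cv2) and the standard library are available. Lean on these libraries where they do the work, as an engineer would, in place of code of your own. Each camera call takes 0.05 s, during which the arm holds its last target. There are 200 camera calls.

TASK

Get the shop's speaker ready for opening: carry it by its body, not by its knob, over to the grey charging dock and lower it, not drop it, flat into the dock's nest and let go. Then take the knob on top and turn it until its pointed nose lines up with the raised tab of the preset ring, and let go. Leave the knob alone until the speaker stands in the dock, and do not shift the other goods.

Things in the scene. Friction and masses are not known exactly. Their poses are not given: they have to be found in the camera images.
- speaker: Loose wireless speaker: upright block, grey cloth sides, black top; 64 mm in x (front to back), 110 mm in y, 80 mm tall (112 mm with the knob on the middle of its top), 0.45 kg. Origin: centre of its underside; z up, front faces -x. Pick it up across the 64 mm width, near the top, fingers either side of the knob. It may stand in the dock either way round.
- dock: Fixed charging dock: grey plate 100 x 146 x 8 mm with a shallow nest centred on it, long side along y. Origin: centre of the plate's underside; z up. The nest's floor is 8 mm above the origin, 72 x 118 mm between the feet of its walls, which lean outward to a mouth of about 82 x 128 mm, 23 mm above the origin. The speaker's x lies along the dock's x.
- volume_knob: Knob on the speaker's vertical axis; light friction (0.04 N m), stays where left. Origin: on the axis, in the speaker's top face. Aluminium disc, 45 mm across, 6 mm high; on it an upright grip bar 40 mm long (x), 12 mm thick (y), 6 to 32 mm above the origin. The bar's -x end points: a small pointed nose at its foot and a black line on top. Turns 2.6 rad each way from the speaker's front.
- knob_nose (a point): Index point of the knob's nose: 26 mm from the knob's axis, 6 mm above the speaker's top; turns with the knob. It starts 0.9 to 2.1 rad counterclockwise (from above) of the tab; turn it clockwise, no stop lies between.
- preset_tab (a point): Index point of the raised tab (7 x 5 mm, 5.5 mm high) of the dark preset ring that lies round the knob: 26 mm from the knob's axis, 6 mm above the speaker's top, within 0.5 rad of the speaker's front. The ring is too stiff to be turned. Nose and tab are lined up when the two points meet.
- tea_tin: Bystander: tin, 58 mm across, 72 mm high. Origin: centre of its underside.
- ring_pack: Bystander: small dark ring cake in a film bag, 90 x 94 x 24 mm. Origin: centre of its underside.
- price_sign: Bystander: small clear card holder with a white card, 26 x 68 x 52 mm. Origin: centre of its underside.
- rattan_ball: Bystander: woven ball with a flat foot, about 60 mm. Origin: centre of its underside.
- oval_box: Bystander: oval gift box standing on its edge, 36 x 118 x 98 mm. Origin: centre of its underside.

How it is judged:
On the way, in this order (a step that is already met when the one before it is completed fails the run):
1. the speaker stands flat in the dock's nest, released (horizontal distance between speaker and dock below 0.009 m and z of speaker in the frame of dock below 0.0105 m and angle between speaker's own z axis and vertical below 0.06 rad and angle between the x axis of speaker and the x axis of dock, either way round below 0.15 rad and contact force between the fingers and speaker below 0.5 N), for 0.2 s.
2. the knob's nose is turned to the preset tab (distance between knob_nose and preset_tab below 0.004 m), for 0.2 s.
At the end, for the whole second after the job is handed in: The speaker stands at rest on the floor of the dock's nest (centres within 9 mm, underside less than 2.5 mm off the nest's floor, tilt below 0.06 rad, sides within 0.15 rad of the dock's, either way round), and the index points of nose and tab are within 4 mm (about 9 degrees) with the knob at rest (horizontal distance between speaker and dock below 0.009 m and z of speaker in the frame of dock below 0.0105 m and angle between speaker's own z axis and vertical below 0.06 rad and angle between the x axis of speaker and the x axis of dock, either way round below 0.15 rad and distance between knob_nose and preset_tab below 0.004 m and linear speed of speaker below 0.02 m/s and angular speed of volume_knob below 0.05 rad/s); the robot touches nothing.
It fails at once if the knob is handled while the speaker is not in the dock (contact force between the fingers and volume_knob above 2 N and horizontal distance between speaker and dock above 0.02 m).
It fails at once if the speaker is dropped into the dock (horizontal distance between speaker and dock below 0.05 m and height (world z) of speaker below 0.05 m and linear speed of speaker above 0.6 m/s).
It fails at once if a bystander is shifted by more than 30 mm (distance of any of tea_tin, ring_pack, price_sign, rattan_ball, oval_box from where it was at the start of the episode above 0.03 m).
It also fails if it takes over 58 s, if anything falls off the work surface, if the arm or the gripper's body presses on something with over 40 N, if the wrist force passes 120 N, or if a joint passes its speed limit or range.

## Working session

There is one attempt and no reset: what is moved stays moved. The work goes in short steps, Python scripts to look and compute and a tool call to move; the robot and the scene stay as the last step left them, time stands still between calls to the robot, and variables do not carry over. Pictures are saved under pics/ and viewed, about 8 in all and at most 12, crops included, and the job is handed in when it is done.

Besides the shell and the picture viewer there is one more tool, called after "Emit:" as name(argument=value, ...) on one line, values as JSON. step_arm: Moves the arm, as the interface text tells. Its arguments: {"type":"object","properties":{"increments":{"type":"array","items":{"type":"number"}},"grip_force":{"type":"number"}},"required":["increments"]}

```bash
mkdir -p pics; ls
python3 - <<'E'
from station import *
import cv2,numpy as np
s=sense();print({k:np.round(v,4).tolist() for k,v in s.items()})
for n in ("side","top","wrist"):
    m=camera_model(n);print(n,{k:np.round(v,4).tolist() if k in("R","t") else v for k,v in m.items()})
    cv2.imwrite(f"pics/{n}0.png",snapshot(n))
E
```

```text
pics
{'t': 0.0, 'q': [-1.4015, 0.5285, 1.4339, 0.0, 1.1814, -0.1785], 'qd': [0.0012, 0.0006, -0.0007, -0.0002, -0.0006, -0.0005], 'tau': [-0.0004, -44.2355, -17.8028, -0.0004, 0.0085, -0.0], 'tcp_pos': [0.2129, -0.5868, 0.2303], 'tool_rot': [0.6965, 0.1231, -0.6964, 0.1215], 'force': [-0.0969, 0.6657, -0.3969], 'ft_torque': [-0.0088, -0.0236, 0.0014], 'finger_gap': 1.0045}
side {'vertical_fov': 44.513821578679696, 'cx': 323.7396332429429, 'cy': 237.36694852575926, 'R': [[-0.963, -0.2683, 0.0248], [-0.1321, 0.3901, -0.9113], [0.2348, -0.8808, -0.4111]], 't': [0.4651, 0.155, 1.1727]}
top {'vertical_fov': 46.2988317200857, 'cx': 333.3644809814106, 'cy': 236.4961077831025, 'R': [[0.0629, -0.998, 0.0066], [-0.9519, -0.062, -0.3001], [0.2999, 0.0126, -0.9539]], 't': [-0.0513, 0.4648, 1.4877]}
wrist {'vertical_fov': 69.68524275194495, 'cx': 325.0414847600239, 'cy': 238.53018136013267, 'R': [[0.3409, -0.9401, -0.0021], [-0.9016, -0.3275, 0.2827], [-0.2665, -0.0944, -0.9592]], 't': [-0.6238, -0.0364, 0.3787]}
```

View pics/top0.png

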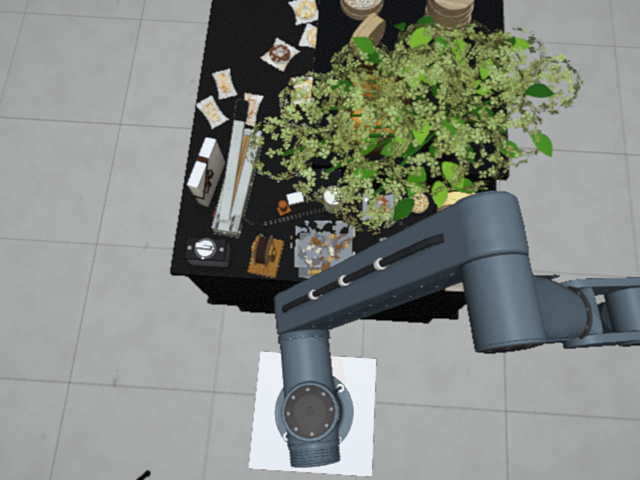

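View pics/side0.png

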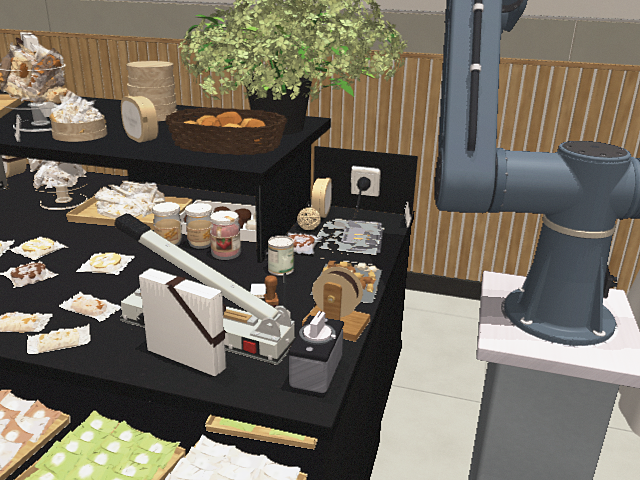

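The top view shows the speaker at about (207,250), with the arm hiding the right-hand part. The side view shows the speaker at (316,355), the tin at (282,255), the ball at (308,217) and the oval box at (322,195). A greyish plate sits at about (350,237). I'll zoom in there and look at the wrist view.

Run:
```python
import cv2,numpy as np
s=cv2.imread("pics/side0.png");w=cv2.imread("pics/wrist0.png")
a=cv2.resize(s[170:310,250:420],None,fx=3.4,fy=3.4,interpolation=cv2.INTER_CUBIC)[:480]
w=cv2.resize(w,(400,300))
o=np.zeros((600,800,3),np.uint8);o[:300,:400]=w
b=cv2.resize(s[170:310,250:420],(400,329))[:300];o[:300,400:]=b
c=cv2.resize(s[300:400,270:360],(330,300*330//270));o[300:600,:330]=c[:300]
t=cv2.imread("pics/top0.png")[180:300,170:400];d=cv2.resize(t,(460,240));o[300:540,340:]=d
cv2.imwrite("pics/c1.png",o)
```

```text
(no output)
```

View pics/c1.png

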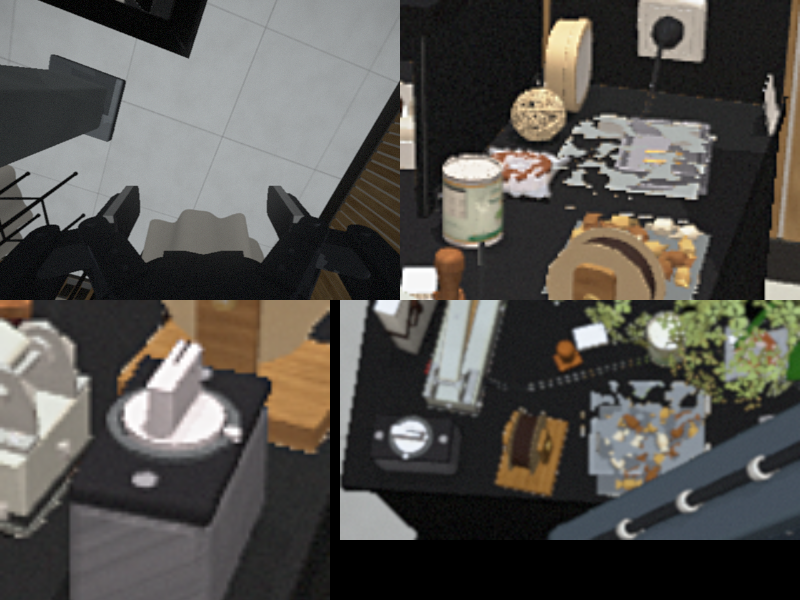

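The composite shows the dock as the paler rectangle inside scattered foil at side pixel (360,234). The ring pack is at (304,243). The knob bar is visible on the speaker.

```bash
cat > h.py <<'E'
from station import *
import numpy as np, cv2
from scipy.spatial.transform import Rotation as Ro
def K(m):
    f=240/np.tan(np.radians(m["vertical_fov"])/2);return f,m["cx"],m["cy"]
def ray(m,u,v):
    f,cx,cy=K(m);R=np.array(m["R"]);c=-R.T@np.array(m["t"]);d=R.T@np.array([(u-cx)/f,(v-cy)/f,1]);return c,d/np.linalg.norm(d)
def onz(m,u,v,z):
    c,d=ray(m,u,v);return c+d*(z-c[2])/d[2]
def proj(m,X):
    f,cx,cy=K(m);p=np.array(m["R"])@np.array(X)+np.array(m["t"]);return cx+f*p[0]/p[2],cy+f*p[1]/p[2]
def tri(*rays):
    A=np.zeros((3,3));b=np.zeros(3)
    for c,d in rays:
        P=np.eye(3)-np.outer(d,d);A+=P;b+=P@c
    X=np.linalg.solve(A,b);return X,[np.linalg.norm((np.eye(3)-np.outer(d,d))@(X-c)) for c,d in rays]
def jaw():
    R=Ro.from_quat(sense()["tool_rot"]).as_matrix();return R
def inc(target,jawyaw=None):
    "increments (units) to reach target TCP; jawyaw = wanted heading of tool y, mod pi, nearest"
    s=sense();R=Ro.from_quat(s["tool_rot"]).as_matrix();d=R.T@(np.array(target)-s["tcp_pos"])/.06
    y=np.arctan2(R[1,1],R[0,1]);a=0
    if jawyaw is not None:
        a=-(jawyaw-y); a=(a+np.pi/2)%np.pi-np.pi/2   # tool x down: turn is clockwise from above
    print("t",s["t"],"tcp",np.round(s["tcp_pos"],4),"toolx",np.round(R[:,0],3),"yaw_y",round(y,3),"q6",round(s["q"][5],2),"F",np.round(s["force"],1),"gap",round(s["finger_gap"],3))
    print("inc",np.round(d,3),"turn",round(np.degrees(a)/5,2))
E
python3 - <<'E'
from h import *
ms=camera_model("side");mt=camera_model("top");mw=camera_model("wrist")
for n,p,z in (("dock",(360,234),.01),("tin",(282,272),0),("ball",(308,227),0),("ringpack",(304,248),0),("oval",(320,210),0),("speaker top",(318,330),.08),("sign?",(408,213),.02)):
    X=onz(ms,*p,z);print(n,np.round(X,3),"top px",np.round(proj(mt,X)))
print("spk top",onz(mt,207,245,.08), onz(mt,207,245,.11))
for m in(ms,mt,mw):print(ray(m,320,240))
inc([.45,-.3,.3],0)
E
```

```text
dock [ 0.455 -0.242  0.01 ] top px [410. 252.]
tin [ 0.58  -0.002  0.   ] top px [329. 207.]
ball [ 0.6   -0.264  0.   ] top px [418. 206.]
ringpack [ 0.571 -0.137  0.   ] top px [375. 213.]
oval [ 0.603 -0.391  0.   ] top px [461. 208.]
speaker top [0.407 0.315 0.08 ] top px [209. 249.]
sign? [ 0.356 -0.4    0.02 ] top px [466. 288.]
spk top [0.41749945 0.32296381 0.08      ] [0.4090199  0.31557647 0.11      ]
(array([0.19301296, 1.09727178, 0.61177603]), array([ 0.24032804, -0.87734569, -0.41533958]))
(array([-5.14983970e-04, -4.12078695e-02,  1.55890289e+00]), array([ 0.29237836,  0.03600886, -0.95562454]))
(array([ 0.28078927, -0.56266426,  0.37231386]), array([-0.27523627, -0.08235748, -0.95784249]))
t 0.15 tcp [ 0.213  -0.587   0.2306] toolx [-0.     0.002 -1.   ] yaw_y -1.223 q6 -0.18 F [-0.1  0.2 -0.1] gap 1.001
inc [-1.15  -3.153 -5.344] turn -14.01
```

Run:
```python
from h import *
ms=camera_model("side");mt=camera_model("top")
print("plant near pt",tri(ray(ms,404,45),ray(mt,375,228)), tri(ray(ms,385,78),ray(mt,375,228)))
for z in(.3,.4,.5):print("plant top px",z,onz(mt,375,228,z),onz(mt,340,215,z))
c,d=ray(ms,416,155)
for y in(-.4,-.45,-.5,-.55):
    print("panel",y,[np.round(c+d*(y-c[1])/d[1],3) for c,d in (ray(ms,416,155),ray(ms,318,148),ray(ms,408,213))])
print("shelf edge",[np.round(onz(ms,*p,z),3) for p in((330,122),(262,172),(0,175)) for z in(.2,.25)])
```

```text
plant near pt (array([ 0.36108938, -0.10948417,  0.48594577]), [np.float64(0.0008594741261381885), np.float64(0.0008594741261380429)]) (array([ 0.38974715, -0.11330917,  0.41799889]), [np.float64(0.0064060192577703404), np.float64(0.006406019257770418)])
plant top px 0.3 [ 0.42269765 -0.12139732  0.3       ] [ 0.44984481 -0.03690254  0.3       ]
plant top px 0.4 [ 0.38908008 -0.11502753  0.4       ] [ 0.41407082 -0.03724453  0.4       ]
plant top px 0.5 [ 0.3554625  -0.10865774  0.5       ] [ 0.37829683 -0.03758652  0.5       ]
panel -0.4 [array([ 0.349, -0.4  ,  0.184]), array([ 0.615, -0.4  ,  0.177]), array([ 0.356, -0.4  ,  0.02 ])]
panel -0.45 [array([ 0.354, -0.45 ,  0.17 ]), array([ 0.629, -0.45 ,  0.162]), array([ 0.362, -0.45 ,  0.   ])]
panel -0.5 [array([ 0.359, -0.5  ,  0.156]), array([ 0.643, -0.5  ,  0.148]), array([ 0.367, -0.5  , -0.019])]
panel -0.55 [array([ 0.365, -0.55 ,  0.141]), array([ 0.657, -0.55 ,  0.133]), array([ 0.372, -0.55 , -0.039])]
shelf edge [array([ 0.638, -0.611,  0.2  ]), array([ 0.584, -0.403,  0.25 ]), array([ 0.656, -0.085,  0.2  ]), array([0.6  , 0.059, 0.25 ]), array([1.173, 0.125, 0.2  ]), array([1.054, 0.243, 0.25 ])]
```

Run:
```python
from h import *
inc([.27,-.45,.27],0)
inc([.35,-.33,.27],0)
inc([.42,-.20,.27],0)
```

```text
t 0.15 tcp [ 0.213  -0.587   0.2306] toolx [-0.     0.002 -1.   ] yaw_y -1.223 q6 -0.18 F [-0.1  0.2 -0.1] gap 1.001
inc [-0.654 -1.824 -1.672] turn -14.01
t 0.15 tcp [ 0.213  -0.587   0.2306] toolx [-0.     0.002 -1.   ] yaw_y -1.223 q6 -0.18 F [-0.1  0.2 -0.1] gap 1.001
inc [-0.651 -3.25  -3.607] turn -14.01
t 0.15 tcp [ 0.213  -0.587   0.2306] toolx [-0.     0.002 -1.   ] yaw_y -1.223 q6 -0.18 F [-0.1  0.2 -0.1] gap 1.001
inc [-0.647 -4.889 -5.442] turn -14.01
```

Emit:
step_arm(increments=[-0.4,-0.6,-0.5,-2,0,-0.65,-1.3,-1.1,-4,0,-0.65,-1.8,-1.7,-6,0,-0.65,-2.5,-2.6,-8,0,-0.65,-3.25,-3.6,-10,0])

```text
t: 0.78
tcp_pos: [0.3401, -0.3439, 0.2699]
tool_rot: [0.579, 0.407, -0.578, 0.406]
force: [1.6, 0.1, 0.5]
finger_gap: 1.002
```

Emit:
step_arm(increments=[0,0,0,0,0,0,0,0,0,0,0,0,0,0,0,0,0,0,0,0,0,0,0,0,0])

```text
t: 1.4
tcp_pos: [0.3396, -0.3448, 0.2698]
tool_rot: [0.579, 0.407, -0.579, 0.405]
force: [-0.0, -0.4, 0.9]
finger_gap: 1.0
```

Run:
```python
from h import *
inc([.42,-.20,.27],0)
```

```text
t 1.4 tcp [ 0.3396 -0.3448  0.2698] toolx [-0.     0.002 -1.   ] yaw_y -0.348 q6 -0.68 F [-0.  -0.4  0.9] gap 1.0
inc [ 0.     0.438 -2.725] turn -3.98
```

Emit:
step_arm(increments=[0,0.1,-0.7,-1.3,0,0,0.25,-1.5,-2.7,0,0,0.45,-2.3,-4,0,0,0.45,-2.7,-4,0,0,0.45,-2.7,-4,0])

```text
t: 2.02
tcp_pos: [0.4203, -0.2005, 0.2699]
tool_rot: [0.499, 0.502, -0.499, 0.5]
force: [0.2, 0.3, -0.7]
finger_gap: 1.002
```

Run:
```python
from h import *
import json
inc([.42,-.20,.27],0)
m=camera_model("wrist");cv2.imwrite("pics/w1.png",snapshot("wrist"))
json.dump({k:np.array(v).tolist() for k,v in m.items()},open("w1.json","w"))
cv2.imwrite("pics/top1.png",snapshot("top"))
```

```text
t 2.025 tcp [ 0.4203 -0.2005  0.2699] toolx [-0.     0.002 -1.   ] yaw_y 0.004 q6 -0.69 F [ 0.2  0.3 -0.7] gap 1.002
inc [-0.001 -0.005 -0.008] turn 0.05
```

View pics/w1.png

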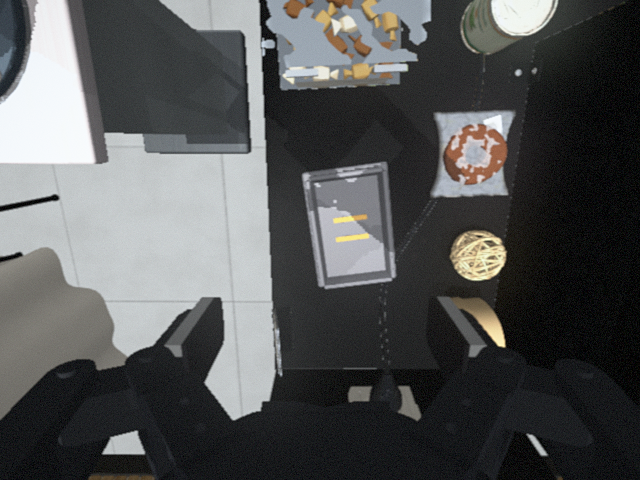

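Wrist view: the dock is the grey tray with corners near (303,172), (386,163), (396,280) and (318,289). The ring pack is at (475,153), the ball at (478,255), the tin at (508,20) and the foil pack at (340,45). Next I'll extract its outline, and check that a line at a given z gives the 100×146 plate.

```bash
cat >> h.py <<'E'
def dockmask(im,box):
    x0,y0,x1,y1=box;g=cv2.cvtColor(im,cv2.COLOR_BGR2GRAY);mk=np.zeros_like(g);mk[y0:y1,x0:x1]=(g[y0:y1,x0:x1]>50)*255
    mk=cv2.morphologyEx(mk,cv2.MORPH_CLOSE,np.ones((7,7)));mk=cv2.morphologyEx(mk,cv2.MORPH_OPEN,np.ones((5,5)))
    c=max(cv2.findContours(mk,0,1)[0],key=cv2.contourArea);h=cv2.convexHull(c)
    q=cv2.approxPolyDP(h,.04*cv2.arcLength(h,True),True)[:,0];return c,q
def yellow(im,box):
    x0,y0,x1,y1=box;hs=cv2.cvtColor(im,cv2.COLOR_BGR2HSV);mk=cv2.inRange(hs,(15,90,120),(35,255,255));z=np.zeros_like(mk);z[y0:y1,x0:x1]=mk[y0:y1,x0:x1]
    n,l,st,ce=cv2.connectedComponentsWithStats(z);return [ce[i] for i in range(1,n) if st[i,4]>20]
E
python3 - <<'E'
from h import *
import json
m=json.load(open("w1.json"));im=cv2.imread("pics/w1.png")
c,q=dockmask(im,(285,150,415,300));print(q.tolist(),cv2.minAreaRect(c))
y=yellow(im,(320,200,380,260));print("yellow",y,[onz(m,*p,.008) for p in y])
for z in(0,.008,.023):
    P=np.array([onz(m,*p,z)[:2] for p in q]);print(z,P.round(4).tolist(),P.mean(0),np.linalg.norm(P-np.roll(P,1,0),axis=1).round(4))
g=im[150:300,285:415];cv2.imwrite("pics/d.png",cv2.resize(cv2.convertScaleAbs(g,alpha=1.2),None,fx=4,fy=4))
inc([.40,-.10,.25],0);inc([.38,.05,.25],0);inc([.40,.25,.25],0);inc([.41,.32,.25],0)
E
```

```text
[[386, 161], [407, 287], [285, 299], [286, 167]] ((349.49993896484375, 229.99996948242188), (128.99996948242188, 137.99996948242188), 0.0)
yellow [array([350.26315789, 218.125     ]), array([351.72027972, 237.27272727])] [array([ 0.45068625, -0.22135027,  0.008     ]), array([ 0.45305128, -0.2452526 ,  0.008     ])]
0 [[0.4913, -0.1547], [0.5272, -0.3145], [0.3683, -0.3322], [0.3744, -0.1621]] [ 0.44031134 -0.24085666] [0.1172 0.1637 0.1599 0.1703]
0.008 [[0.49, -0.1542], [0.5251, -0.3108], [0.3693, -0.3283], [0.3753, -0.1614]] [ 0.43991889 -0.23867747] [0.1149 0.1606 0.1567 0.167 ]
0.023 [[0.4874, -0.1532], [0.5212, -0.3041], [0.3712, -0.3209], [0.3769, -0.1602]] [ 0.43918305 -0.23459148] [0.1107 0.1546 0.1509 0.1608]
t 2.125 tcp [ 0.4201 -0.2023  0.27  ] toolx [-0.     0.001 -1.   ] yaw_y 0.002 q6 -0.69 F [-0.3  0.2  0. ] gap 0.999
inc [ 0.336 -0.333 -1.705] turn 0.02
t 2.125 tcp [ 0.4201 -0.2023  0.27  ] toolx [-0.     0.001 -1.   ] yaw_y 0.002 q6 -0.69 F [-0.3  0.2  0. ] gap 0.999
inc [ 0.339 -0.662 -4.205] turn 0.02
t 2.125 tcp [ 0.4201 -0.2023  0.27  ] toolx [-0.     0.001 -1.   ] yaw_y 0.002 q6 -0.69 F [-0.3  0.2  0. ] gap 0.999
inc [ 0.342 -0.324 -7.538] turn 0.02
t 2.125 tcp [ 0.4201 -0.2023  0.27  ] toolx [-0.     0.001 -1.   ] yaw_y 0.002 q6 -0.69 F [-0.3  0.2  0. ] gap 0.999
inc [ 0.344 -0.155 -8.705] turn 0.02
```

View pics/d.png

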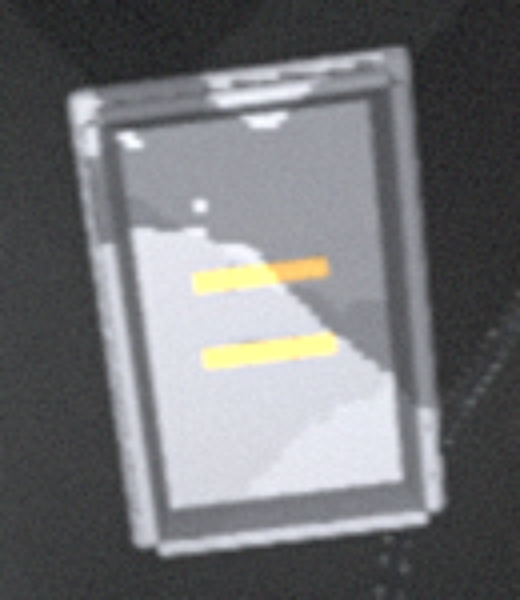

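Zoom: the nest floor's corners in crop pixels are (118,135), (370,100), (402,478) and (172,508). The plate's outer corners are (72,92), (408,47), (440,515) and (135,548).

Run:
```python
from h import *
import json
m=json.load(open("w1.json"))
for nm,c,zs in(("floor",[(118,135),(370,100),(402,478),(172,508)],(0,.008,.016)),("outer",[(72,92),(408,47),(441,515),(135,550)],(0,.008,.023))):
  for z in zs:
    P=np.array([onz(m,285+u/4-.375,150+v/4-.375,z)[:2] for u,v in c]);L=np.linalg.norm(P-np.roll(P,-1,0),axis=1)
    a=[np.degrees(np.arctan2(*(v[::-1]))) for v in (P[1]-P[0],P[2]-P[3],P[0]-P[3],P[1]-P[2])]
    print(nm,z,P.mean(0).round(4),L.round(4),np.round(a,1))
```

```text
floor 0 [ 0.4526 -0.2354] [0.0752 0.1203 0.0742 0.1205] [ 8.1  8.2 98.  97.5]
floor 0.008 [ 0.452  -0.2333] [0.0737 0.118  0.0727 0.1182] [ 8.1  8.2 98.  97.5]
floor 0.016 [ 0.4514 -0.2313] [0.0723 0.1157 0.0713 0.1158] [ 8.1  8.2 98.  97.5]
outer 0 [ 0.4522 -0.2353] [0.0992 0.1485 0.0994 0.1478] [ 7.7  7.3 97.1 97.2]
outer 0.008 [ 0.4516 -0.2332] [0.0973 0.1456 0.0974 0.1449] [ 7.7  7.3 97.1 97.2]
outer 0.023 [ 0.4504 -0.2293] [0.0937 0.1402 0.0938 0.1395] [ 7.7  7.3 97.1 97.2]
```

Emit:
step_arm(increments=[0,-0.1,-0.7,0,0,0,-0.3,-1.6,0,0,0,-0.3,-1.7,0,0,0,-0.3,-1.7,0,0,0,-0.3,-1.7,0,0])

```text
t: 2.75
tcp_pos: [0.4028, -0.102, 0.2704]
tool_rot: [0.5, 0.5, -0.5, 0.5]
force: [-0.3, -0.5, -0.6]
finger_gap: 1.002
```

Run:
```python
from h import *
import json
m=camera_model("wrist");im=snapshot("wrist");cv2.imwrite("pics/w2.png",im);cv2.imwrite("pics/top2.png",snapshot("top"));cv2.imwrite("pics/side2.png",snapshot("side"))
json.dump({k:np.array(v).tolist() for k,v in m.items()},open("w2.json","w"))
m1=json.load(open("w1.json"))
print(proj(m,[.452,-.233,.008]))
y=yellow(im,(250,230,420,470));print(y)
y1=yellow(cv2.imread("pics/w1.png"),(320,200,380,260))
for a,b in zip(y1,y):print(tri(ray(m1,*a),ray(m,*b)))
inc([.38,.05,.27],0);inc([.40,.25,.27],0);inc([.41,.29,.27],0)
```

```text
(np.float64(362.8505829736911), np.float64(300.76151211650387))
[array([361.60330579, 292.50413223]), array([363.61016949, 309.18644068])]
(array([ 0.45040525, -0.2214991 ,  0.00757152]), [np.float64(0.0003172627871754006), np.float64(0.0003172627871753928)])
(array([ 0.45325889, -0.24537088,  0.00749185]), [np.float64(0.0001684940115155695), np.float64(0.00016849401151546912)])
t 2.9 tcp [ 0.4024 -0.1015  0.2701] toolx [ 0.     0.001 -1.   ] yaw_y -0.0 q6 -0.52 F [ 0.1 -0.4 -0.1] gap 0.999
inc [ 0.004 -0.373 -2.524] turn -0.0
t 2.9 tcp [ 0.4024 -0.1015  0.2701] toolx [ 0.     0.001 -1.   ] yaw_y -0.0 q6 -0.52 F [ 0.1 -0.4 -0.1] gap 0.999
inc [ 0.007 -0.04  -5.858] turn -0.0
t 2.9 tcp [ 0.4024 -0.1015  0.2701] toolx [ 0.     0.001 -1.   ] yaw_y -0.0 q6 -0.52 F [ 0.1 -0.4 -0.1] gap 0.999
inc [ 0.007  0.127 -6.524] turn -0.0
```

The dock floor measures z ≈ 0.0075, with its centre at (0.452, -0.2335) and a yaw of about 7.5°. Next is the speaker.

Emit:
step_arm(increments=[0,-0.15,-0.8,0,0,0,-0.3,-1.7,0,0,0,-0.37,-2.5,0,0,0,-0.37,-3.4,0,0,0,-0.3,-4.3,0,0])

```text
t: 3.52
tcp_pos: [0.3847, 0.1578, 0.2705]
tool_rot: [0.501, 0.5, -0.5, 0.5]
force: [1.2, -0.5, -0.5]
finger_gap: 1.0
```

Emit:
step_arm(increments=[0,0.1,-0.9,0,0,0,0.3,-1.9,0,0,0,0.4,-2.8,0,0,0,0.4,-2.9,0,0,0,0.4,-2.9,0,0])

```text
t: 4.15
tcp_pos: [0.4087, 0.3313, 0.2701]
tool_rot: [-0.5, -0.5, 0.5, -0.5]
force: [0.5, -0.3, -0.7]
finger_gap: 1.005
```

Run:
```python
from h import *
import json
inc([.41,.33,.27],0)
m=camera_model("wrist");im=snapshot("wrist");cv2.imwrite("pics/w3.png",im)
json.dump({k:np.array(v).tolist() for k,v in m.items()},open("w3.json","w"))
```

```text
t 4.15 tcp [0.4087 0.3313 0.2701] toolx [-0.    -0.001 -1.   ] yaw_y -0.001 q6 0.47 F [ 0.5 -0.3 -0.7] gap 1.005
inc [0.001 0.021 0.022] turn -0.01
```

View pics/w3.png

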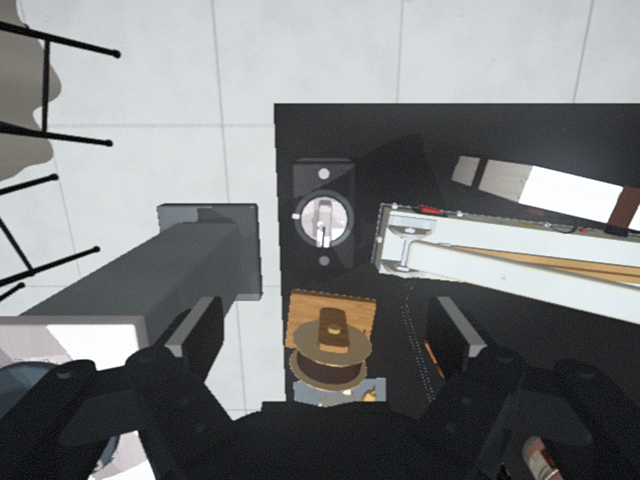

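The speaker is nearly aligned with the axes, with its knob centred at (324,222), the nose pointing down to about (322,243), and the white tab at about (296,216). The sealer starts at about column 378. I'll take a second wrist view from lower down and make a zoom.

Emit:
step_arm(increments=[0.4,0,0,0,0,0.8,0,0.3,0,0,0.8,0,0.6,0,0,0.8,0,0.6,0,0,0.8,0,0.6,0,0])

```text
t: 4.82
tcp_pos: [0.4097, 0.2946, 0.2235]
tool_rot: [0.502, 0.499, -0.5, 0.5]
force: [-0.2, 0.7, 0.2]
finger_gap: 1.003
```

Run:
```python
from h import *
import json
inc([.41,.33,.27],0)
m=camera_model("wrist");im=snapshot("wrist");cv2.imwrite("pics/w4.png",im)
json.dump({k:np.array(v).tolist() for k,v in m.items()},open("w4.json","w"))
u,v=map(int,proj(m,[.41,.315,.1]));print(u,v)
a=cv2.imread("pics/w3.png")[150:285,275:395]
o=np.zeros((600,800,3),np.uint8);b=cv2.resize(a,None,fx=3.2,fy=3.2,interpolation=cv2.INTER_CUBIC);o[:b.shape[0],:b.shape[1]]=b
x0,y0=max(u-85,0),max(v-120,0);print("crop2",x0,y0)
c=cv2.resize(im[y0:y0+240,x0:x0+165],None,fx=2.5,fy=2.5,interpolation=cv2.INTER_CUBIC);o[:c.shape[0],388:388+c.shape[1]]=c[:, :412]
cv2.imwrite("pics/c4.png",cv2.convertScaleAbs(o,alpha=1.5))
```

```text
t 4.825 tcp [0.4097 0.2946 0.2235] toolx [ 0.002  0.001 -1.   ] yaw_y -0.003 q6 0.4 F [-0.2  0.7  0.2] gap 1.003
inc [-0.775  0.005 -0.591] turn -0.04
324 205
crop2 239 85
```

View pics/c4.png

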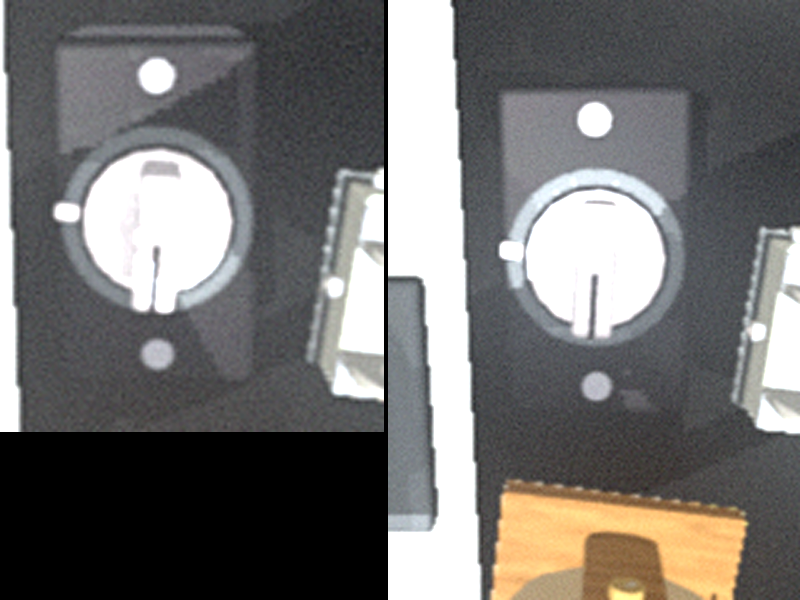

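The zooms show the nose pointing to -y and the tab at -x, so the nose is about 90° counterclockwise of the tab. I'll triangulate the top dots, the tab, the line and the sealer's end.

Run:
```python
from h import *
import json
m3=json.load(open("w3.json"));m4=json.load(open("w4.json"))
A=lambda u,v:ray(m3,275+u/3.2-.35,150+v/3.2-.35)
B=lambda u,v:ray(m4,239+(u-388)/2.5-.3,85+v/2.5-.3)
R={}
for n,a,b in(("dot+y",(157,76),(595,120)),("dot-y",(157,354),(597,386)),("tab",(67,212),(511,251)),("line end",(154.5,310),(592,338)),("line in",(156,250),(594.5,278)),("sealer dot",(335,287),(757,331)),("sealer corner",(343,173),(763,233)),("sealer lowcorner",(312,360),(738,402)),("spk TL",(58,45),(500,91)),("spk TR",(252,45),(690,93))):
    X,e=tri(A(*a),B(*b));R[n]=X;print(n,X.round(4),np.round(e,4))
d=R["dot+y"]-R["dot-y"];c=(R["dot+y"]+R["dot-y"])/2;print("centre",c,"spk y-heading",np.degrees(np.arctan2(d[1],d[0])),np.linalg.norm(d))
inc([c[0],c[1],.14],0)
```

```text
dot+y [0.4076 0.3699 0.0798] [0. 0.]
dot-y [0.4076 0.2818 0.0789] [0.0001 0.0001]
tab [0.3798 0.3288 0.0811] [0.0001 0.0001]
line end [0.4066 0.3053 0.1061] [0.0002 0.0002]
line in [0.4073 0.3248 0.1117] [0. 0.]
sealer dot [0.4708 0.2906 0.0333] [0.0002 0.0002]
sealer corner [ 0.4783  0.3246 -0.0052] [0.0001 0.0001]
sealer lowcorner [0.467  0.2555 0.0144] [0.0005 0.0005]
spk TL [0.378  0.3788 0.0785] [0.0003 0.0003]
spk TR [0.4371 0.3783 0.0736] [0.001 0.001]
centre [0.40756766 0.32580733 0.07936982] spk y-heading 90.00555303712818 0.0881154404255503
t 4.875 tcp [0.4095 0.2948 0.2233] toolx [ 0.002  0.001 -1.   ] yaw_y -0.002 q6 0.4 F [-0.2  0.5 -0.4] gap 1.002
inc [ 1.389 -0.036 -0.515] turn -0.03
```

The speaker's top is at z ≈ 0.079 as expected, its centre is (0.4076, 0.3258), and its yaw is 0. I'll descend with the jaws slightly closed so they clear the sealer.

Emit:
step_arm(increments=[0,-0.035,-0.25,0,0.1,0.4,-0.035,-0.515,0,0.1,0.8,-0.035,-0.515,0,0.1,1.2,-0.035,-0.515,0,0.1,1.2,-0.035,-0.515,0,0.1])

```text
t: 5.5
tcp_pos: [0.4064, 0.3266, 0.1501]
tool_rot: [-0.5, -0.5, 0.501, -0.5]
force: [-0.1, 0.9, 0.7]
finger_gap: 0.899
```

Run:
```python
from h import *
inc([.4076,.3258,.045],0)
m=camera_model("wrist");im=snapshot("wrist");cv2.imwrite("pics/w5.png",im)
print(proj(m,[.4076,.3699,.079]),proj(m,[.4076,.2818,.079]))
hs=cv2.cvtColor(im,cv2.COLOR_BGR2GRAY)
```

```text
t 5.5 tcp [0.4064 0.3266 0.1501] toolx [-0.001 -0.001 -1.   ] yaw_y -0.001 q6 0.46 F [-0.1  0.9  0.7] gap 0.899
inc [1.751 0.022 0.012] turn -0.01
(np.float64(326.87849038063086), np.float64(185.37864610321083)) (np.float64(326.82005036642585), np.float64(313.7592807669189))
```

View pics/w5.png

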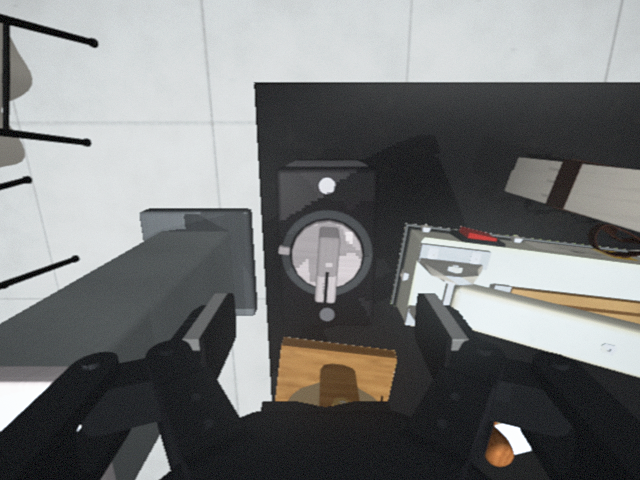

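The dots sit where predicted, (327,186) and (327,314). The jaws straddle the body, so I'll descend.

Emit:
step_arm(increments=[0.5,0.02,0.01,0,0.1,1.0,0.02,0.01,0,0.1,1.4,0.02,0.01,0,0.1,1.75,0.02,0.01,0,0.1,1.75,0.02,0.01,0,0.1])

```text
t: 6.18
tcp_pos: [0.4087, 0.3267, 0.046]
tool_rot: [0.501, 0.5, -0.5, 0.5]
force: [-0.0, 0.0, 0.3]
finger_gap: 0.901
```

Emit:
step_arm(increments=[0,0,0,0,0.5,0,0,0,0,0.5,0,0,0,0,0.5,0,0,0,0,0.5,0,0,0,0,0.5], grip_force=50)

```text
t: 6.8
tcp_pos: [0.4085, 0.3272, 0.0473]
tool_rot: [0.501, 0.5, -0.5, 0.5]
force: [-3.1, 1.8, 7.0]
finger_gap: 0.74
```

Gripped: a gap of 0.74 is about 63 mm. Lifting now.

Emit:
step_arm(increments=[-0.3,0,0,0,0.5,-0.8,0,0,0,0.5,-1.5,0,0,0,0.5,-2.3,0,0,0,0.5,-3.0,0,0,0,0.5])

```text
t: 7.42
tcp_pos: [0.4083, 0.3267, 0.2287]
tool_rot: [0.501, 0.499, -0.499, 0.5]
force: [-0.2, 0.9, -4.9]
finger_gap: 0.739
```

Run:
```python
from h import *
inc([.385,.1,.245],None);inc([.385,0,.245]);inc([.385,-.1,.245]);inc([.452,-.2335,.245],.131);inc([.452,-.2335,.058],.131)
```

```text
t 7.425 tcp [0.4083 0.3267 0.2287] toolx [ 0.002  0.001 -1.   ] yaw_y -0.001 q6 0.46 F [-0.2  0.9 -4.9] gap 0.739
inc [-0.276 -0.384  3.778] turn 0.0
t 7.425 tcp [0.4083 0.3267 0.2287] toolx [ 0.002  0.001 -1.   ] yaw_y -0.001 q6 0.46 F [-0.2  0.9 -4.9] gap 0.739
inc [-0.278 -0.382  5.445] turn 0.0
t 7.425 tcp [0.4083 0.3267 0.2287] toolx [ 0.002  0.001 -1.   ] yaw_y -0.001 q6 0.46 F [-0.2  0.9 -4.9] gap 0.739
inc [-0.28  -0.38   7.111] turn 0.0
t 7.425 tcp [0.4083 0.3267 0.2287] toolx [ 0.002  0.001 -1.   ] yaw_y -0.001 q6 0.46 F [-0.2  0.9 -4.9] gap 0.739
inc [-0.28   0.739  9.335] turn -1.51
t 7.425 tcp [0.4083 0.3267 0.2287] toolx [ 0.002  0.001 -1.   ] yaw_y -0.001 q6 0.46 F [-0.2  0.9 -4.9] gap 0.739
inc [2.837 0.732 9.338] turn -1.51
```

Emit:
step_arm(increments=[-0.2,-0.1,0.5,0,0.5,-0.28,-0.25,1.2,0,0.5,-0.28,-0.38,2.0,0,0.5,-0.28,-0.38,2.8,0,0.5,-0.28,-0.38,3.6,0,0.5])

```text
t: 8.05
tcp_pos: [0.3847, 0.1091, 0.2452]
tool_rot: [0.501, 0.499, -0.499, 0.501]
force: [1.1, 0.2, -6.0]
finger_gap: 0.74
```

Emit:
step_arm(increments=[0,0,0.8,0,0.5,0,0,1.6,0,0.5,0,0,2.4,0,0.5,0,0,3.1,0,0.5,0,0,3.5,0,0.5])

```text
t: 8.68
tcp_pos: [0.3845, -0.1032, 0.2452]
tool_rot: [0.501, 0.498, -0.5, 0.501]
force: [0.1, -0.6, -5.8]
finger_gap: 0.733
```

Run:
```python
from h import *
inc([.452,-.2325,.23],.131)
```

```text
t 8.675 tcp [ 0.3845 -0.1032  0.2452] toolx [ 0.004 -0.001 -1.   ] yaw_y -0.003 q6 -0.54 F [ 0.1 -0.6 -5.8] gap 0.733
inc [0.259 1.13  2.152] turn -1.53
```

Emit:
step_arm(increments=[0,0.3,0.6,-0.4,0.5,0,0.6,1.3,-0.9,0.5,0,0.9,1.9,-1.5,0.5,0.25,1.13,2.15,-1.5,0.5,0.25,1.13,2.15,-1.5,0.5])

```text
t: 9.3
tcp_pos: [0.4518, -0.2334, 0.2292]
tool_rot: [0.468, 0.53, -0.467, 0.531]
force: [-0.2, 0.2, -6.2]
finger_gap: 0.74
```

Run:
```python
from h import *
inc([.452,-.2325,.10],.131)
m=camera_model("wrist");im=snapshot("wrist");cv2.imwrite("pics/w6.png",im);cv2.imwrite("pics/side6.png",snapshot("side"))
import json
json.dump({k:np.array(v).tolist() for k,v in m.items()},open("w6.json","w"))
o=np.zeros((480,800,3),np.uint8);o[:,:400]=im[100:340,220:420].repeat(2,0).repeat(2,1);o[:,400:]=cv2.resize(cv2.imread("pics/side6.png")[140:284,300:420],(400,480))
cv2.imwrite("pics/c6.png",cv2.convertScaleAbs(o,alpha=1.3))
```

```text
t 9.3 tcp [ 0.4518 -0.2334  0.2292] toolx [ 0.002 -0.    -1.   ] yaw_y 0.127 q6 -0.83 F [-0.2  0.2 -6.2] gap 0.74
inc [ 2.153 -0.    -0.015] turn -0.05
```

View pics/c6.png

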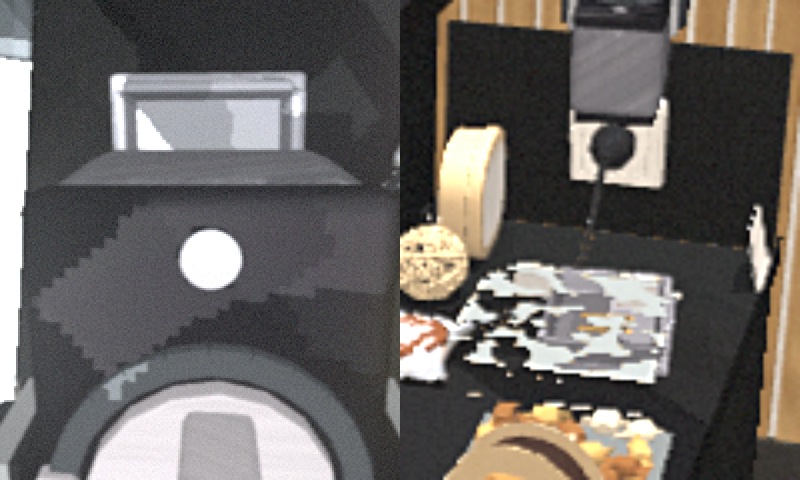

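The dot is at wrist pixel (325,229.5), the dock is aligned ahead, and the speaker hangs level. From the dot I can work out the speaker's centre.

Run:
```python
from h import *
import json
m=json.load(open("w6.json"));s=sense()
for z in(.259,.262,.265):
    D=onz(m,325.2,229.6,z);a=.127;c=D[:2]-.044*np.array([-np.sin(a),np.cos(a)]);print(z,D,c,c-np.array(s["tcp_pos"][:2]))
```

```text
0.259 [ 0.44652479 -0.19147277  0.259     ] [ 0.45209778 -0.23511841] [ 0.00125862 -0.00363394]
0.262 [ 0.44641361 -0.19067726  0.262     ] [ 0.4519866 -0.2343229] [ 0.00114744 -0.00283843]
0.265 [ 0.44630243 -0.18988175  0.265     ] [ 0.45187542 -0.23352739] [ 0.00103625 -0.00204291]
```

The speaker's centre is at (0.452, -0.234) over the dock's (0.452, -0.2335). Lowering.

Emit:
step_arm(increments=[0.5,0,0,0,0.5,1.1,0,0,0,0.5,1.7,0,0,0,0.5,2.2,0,0,0,0.5,2.35,0,0,0,0.5])

```text
t: 10.02
tcp_pos: [0.4499, -0.2299, 0.088]
tool_rot: [0.467, 0.532, -0.466, 0.53]
force: [-0.9, -0.1, -5.8]
finger_gap: 0.738
```

Run:
```python
from h import *
inc([.4515,-.233,.0555],.131)
```

```text
t 10.025 tcp [ 0.4499 -0.2299  0.088 ] toolx [-0.001  0.003 -1.   ] yaw_y 0.129 q6 -0.83 F [-0.9 -0.1 -5.8] gap 0.738
inc [0.541 0.02  0.057] turn -0.02
```

Emit:
step_arm(increments=[0.1,0.02,0.05,0,0.5,0.2,0.02,0.05,0,0.5,0.32,0.02,0.05,0,0.5,0.43,0.02,0.05,0,0.5,0.5,0.02,0.05,0,0.5])

```text
t: 10.65
tcp_pos: [0.4514, -0.2326, 0.0576]
tool_rot: [0.467, 0.532, -0.466, 0.53]
force: [0.1, -0.4, -5.3]
finger_gap: 0.741
```

Emit:
step_arm(increments=[0.02,0,0,0,0.5,0.04,0,0,0,0.5,0.06,0,0,0,0.5,0.06,0,0,0,0.5,0.06,0,0,0,0.5])

```text
t: 11.28
tcp_pos: [0.4513, -0.2324, 0.0554]
tool_rot: [0.467, 0.532, -0.466, 0.53]
force: [-2.9, 2.1, 5.8]
finger_gap: 0.738
```

It has touched down: the force went from -5.3 to +5.8 N at TCP z 0.0554. Opening and rising.

Emit:
step_arm(increments=[0,0,0,0,0.25,0,0,0,0,0.1,0,0,0,0,0.05,0,0,0,0,0.05,0,0,0,0,0.05])

```text
t: 11.9
tcp_pos: [0.4514, -0.2324, 0.0553]
tool_rot: [0.467, 0.532, -0.466, 0.53]
force: [0.3, -0.1, 0.5]
finger_gap: 0.947
```

Emit:
step_arm(increments=[-0.4,0,0,0,0.05,-0.9,0,0,0,0.05,-1.5,0,0,0,0.05,-2.0,0,0,0,0.05,-2.0,0,0,0,0.05])

```text
t: 12.52
tcp_pos: [0.4528, -0.2338, 0.1774]
tool_rot: [0.467, 0.53, -0.466, 0.532]
force: [0.8, -0.6, 0.2]
finger_gap: 0.95
```

Run:
```python
from h import *
import json
inc([.452,-.2335,.2],.131)
m=camera_model("wrist");im=snapshot("wrist");cv2.imwrite("pics/w7.png",im);cv2.imwrite("pics/side7.png",snapshot("side"))
json.dump({k:np.array(v).tolist() for k,v in m.items()},open("w7.json","w"))
u,v=proj(m,[.452,-.2335,.088]);print(u,v)
o=np.zeros((600,800,3),np.uint8);o[:,:500]=cv2.resize(im[120:360,225:425],(500,600));o[:360,500:]=cv2.resize(cv2.imread("pics/side7.png")[140:284,300:420],(300,360))
cv2.imwrite("pics/c7.png",cv2.convertScaleAbs(o,alpha=1.3))
```

```text
t 12.525 tcp [ 0.4528 -0.2338  0.1774] toolx [ 0.004 -0.001 -1.   ] yaw_y 0.129 q6 -0.83 F [ 0.8 -0.6  0.2] gap 0.95
inc [-0.376 -0.011 -0.006] turn -0.02
323.3780531529921 243.11240457540333
```

View pics/c7.png

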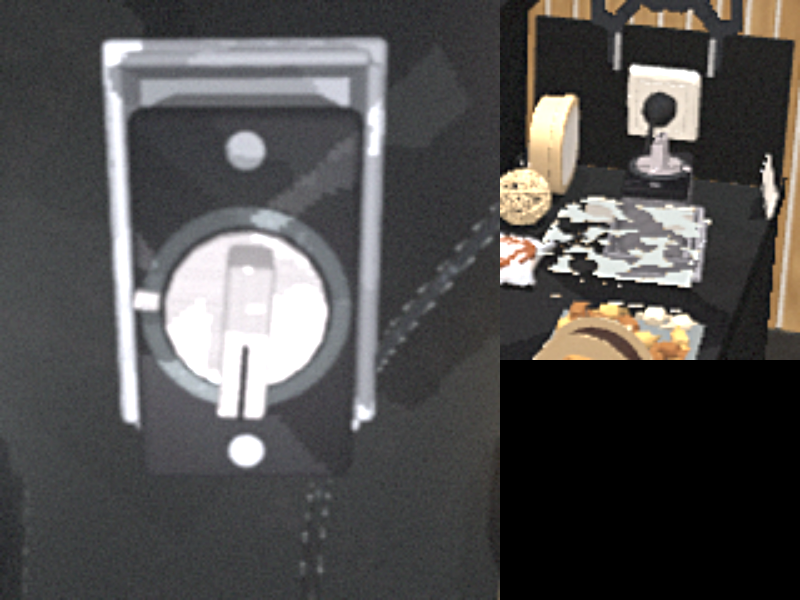

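The speaker is in the nest, with dots at crop pixels (245,150) and (246,450), the tab at (147,301), and the nose toward -y. Next I'll measure position, height and knob angle.

Run:
```python
from h import *
import json
m=json.load(open("w7.json"));P=lambda u,v,z:onz(m,225+u/2.5-.3,120+v/2.5-.3,z)
for z in(.084,.088,.092):
    a,b=P(245,150,z),P(246,450,z);c=(a+b)/2;d=a-b;print(z,"len",np.linalg.norm(d),"c",c.round(4),"yaw",np.degrees(np.arctan2(d[1],d[0]))-90)
a,b=P(245,150,.0875),P(246,450,.0875);c=(a+b)/2
k=P(246,317,.0935);print("disc",k)
t=P(147,301,.0935)-c;print("tab r",np.linalg.norm(t[:2]),"ang",np.degrees(np.arctan2(t[1],t[0])))
for f in(1,):
    e=P(243,412,.1195);i=P(246,345,.1195);print("line",e,i,"ang",np.degrees(np.arctan2(*(e-i)[[1,0]])), "from c",np.degrees(np.arctan2(*(e-c)[[1,0]])))
```

```text
0.084 len 0.08943934928184563 c [ 0.4518 -0.2345  0.084 ] yaw 7.473785573610186
0.088 len 0.08791748231199781 c [ 0.4516 -0.2333  0.088 ] yaw 7.473785573610172
0.092 len 0.08639561534215001 c [ 0.4515 -0.2321  0.092 ] yaw 7.473785573610186
disc [ 0.45190665 -0.23424427  0.0935    ]
tab r 0.027171398269989676 ang 179.29852414891764
line [ 0.4533203  -0.25091872  0.1195    ] [ 0.45179798 -0.23309898  0.1195    ] ang -85.11715116463107 from c -84.5780770069473
```

Seated: the dot spacing gives a top height of about 0.0876, the centre is (0.4517, -0.2336), and the yaw is 7.5°. The nose is at about 275.3° and the tab at about 180°, so I'll turn clockwise by about 95°.

Run:
```python
from h import *
inc([.4517,-.2337,.098],np.radians(5.3))
```

```text
t 12.625 tcp [ 0.4512 -0.2325  0.175 ] toolx [-0.001  0.003 -1.   ] yaw_y 0.129 q6 -0.83 F [-0.9  0.4 -0.5] gap 0.949
inc [1.284 0.007 0.024] turn 0.42
```

Emit:
step_arm(increments=[0.4,0.01,0.02,0.4,0.1,0.8,0.01,0.02,0.4,0.2,1.1,0.01,0.02,0.4,0.3,1.28,0.01,0.02,0.4,0.3,1.28,0.01,0.02,0.4,0.3])

```text
t: 13.25
tcp_pos: [0.451, -0.2327, 0.0968]
tool_rot: [0.477, 0.525, -0.475, 0.521]
force: [0.9, -0.2, 0.0]
finger_gap: 0.696
```

Emit:
step_arm(increments=[0,0,0,0,0.5,0,0,0,0,0.7,0,0,0,0,0.8,0,0,0,0,0.95,0,0,0,0,0.95], grip_force=25)

```text
t: 13.88
tcp_pos: [0.4515, -0.2329, 0.0973]
tool_rot: [0.477, 0.525, -0.475, 0.521]
force: [1.4, 1.1, 3.8]
finger_gap: 0.133
```

Run:
```python
from h import *
inc([.4517,-.2337,.098],np.radians(5.3))
```

```text
t 13.875 tcp [ 0.4515 -0.2329  0.0973] toolx [-0.002  0.005 -1.   ] yaw_y 0.094 q6 -0.79 F [1.4 1.1 3.8] gap 0.133
inc [-0.011  0.002  0.013] turn 0.01
```

Gripped on the 12 mm bar. Turning clockwise in two calls.

Emit:
step_arm(increments=[0,0,0.01,1.6,0.95,0,0,0.01,3.4,0.95,0,0,0.01,5.2,0.95,0,0,0.01,7,0.95,0,0,0.01,8.5,0.95])

```text
t: 14.5
tcp_pos: [0.4519, -0.233, 0.0974]
tool_rot: [0.634, 0.315, -0.634, 0.311]
force: [1.9, 2.6, 0.5]
finger_gap: 0.135
```

Run:
```python
from h import *
inc([.4517,-.2337,.098],np.radians(-90))
print(sense()["ft_torque"])
```

```text
t 14.5 tcp [ 0.4519 -0.233   0.0974] toolx [-0.001  0.005 -1.   ] yaw_y -0.653 q6 -0.05 F [1.9 2.6 0.5] gap 0.135
inc [-0.01   0.003  0.011] turn 10.52
[ 0.34161991 -0.48867595  0.1088938 ]
```

Emit:
step_arm(increments=[0,0,0,2,0.95,0,0,0,4,0.95,0,0,0,6,0.95,0,0,0,8,0.95,0,0,0,9.5,0.95])

```text
t: 15.12
tcp_pos: [0.4523, -0.2335, 0.0974]
tool_rot: [-0.706, -0.031, 0.707, -0.029]
force: [1.4, 0.1, -0.8]
finger_gap: 0.134
```

Run:
```python
from h import *
import json
inc([.4517,-.2337,.098],np.radians(-90))
m=camera_model("wrist");im=snapshot("wrist");cv2.imwrite("pics/w8.png",im)
json.dump({k:np.array(v).tolist() for k,v in m.items()},open("w8.json","w"))
for n,a in (("tab",180),("nose-ish",187)):
    print(n,proj(m,[.4517+.026*np.cos(np.radians(a)),-.2336+.026*np.sin(np.radians(a)),.0935]))
```

```text
t 15.125 tcp [ 0.4523 -0.2335  0.0974] toolx [-0.001  0.004 -1.   ] yaw_y -1.486 q6 0.78 F [ 1.4  0.1 -0.8] gap 0.134
inc [-0.01   0.003  0.01 ] turn 0.97
tab (np.float64(320.7853686971471), np.float64(348.2450294172963))
nose-ish (np.float64(327.3136515978368), np.float64(348.39697096087286))
```

View pics/w8.png

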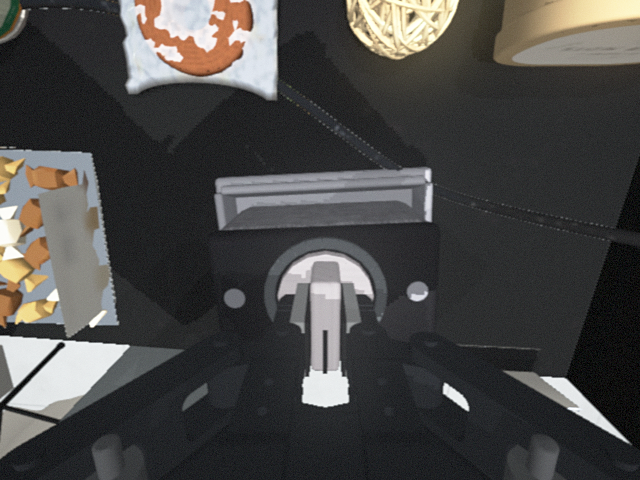

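The bar is held with its line pointing to -x; the tab is hidden behind it. I'll turn the last ~5°, release and rise to look.

Emit:
step_arm(increments=[0,0,0,0.5,0.95,0,0,0,1,0.95,0,0,0,1,0.95,0,0,0,1,0.7,0,0,0,1,0.4])

```text
t: 15.8
tcp_pos: [0.452, -0.2334, 0.0973]
tool_rot: [-0.707, -0.0, 0.708, 0.003]
force: [-0.1, 0.9, 0.5]
finger_gap: 0.497
```

Emit:
step_arm(increments=[0,0,0,0,0.2,0,0,0,0,0.2,-0.5,0,0,0,0.2,-1.1,0,0,0,0.1,-1.7,0,0,0,0.1])

```text
t: 16.42
tcp_pos: [0.4519, -0.2337, 0.2002]
tool_rot: [-0.707, -0.0, 0.708, 0.003]
force: [0.2, -0.1, -0.3]
finger_gap: 0.899
```

Run:
```python
from h import *
import json
inc([.4517,-.2337,.098],np.radians(-90))
m=camera_model("wrist");im=snapshot("wrist");cv2.imwrite("pics/w9.png",im)
json.dump({k:np.array(v).tolist() for k,v in m.items()},open("w9.json","w"))
u,v=proj(m,[.4517,-.2336,.09]);x0,y0=int(u-80),int(v-90);print("crop",x0,y0)
cv2.imwrite("pics/c9.png",cv2.resize(im[y0:y0+150,x0:x0+160],(640,600),interpolation=cv2.INTER_CUBIC))
```

```text
t 16.425 tcp [ 0.4519 -0.2337  0.2002] toolx [-0.002  0.005 -1.   ] yaw_y -1.575 q6 0.87 F [ 0.2 -0.1 -0.3] gap 0.899
inc [1.703e+00 9.000e-03 1.000e-03] turn -0.05
crop 245 145
```

View pics/c9.png

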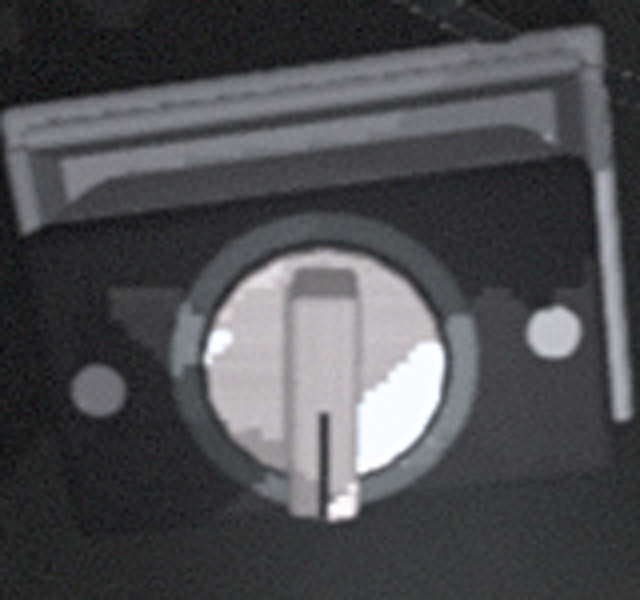

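The bar points at -x and hides the tab, while the speaker still sits in the dock. I'll move about 120 mm toward -x so the camera looks down on the tab.

Emit:
step_arm(increments=[0,0,0.6,0,0.1,0,0,1.2,0,0.1,0,0,1.8,0,0.1,0,0,2,0,0.1,0,0,2,0,0.1])

```text
t: 17.1
tcp_pos: [0.3344, -0.2353, 0.2042]
tool_rot: [0.709, -0.002, -0.705, -0.001]
force: [0.2, -0.1, 0.3]
finger_gap: 0.901
```

Run:
```python
from h import *
import json
inc([.4517,-.2337,.098],np.radians(-90))
m=camera_model("wrist");im=snapshot("wrist");cv2.imwrite("pics/w10.png",im)
json.dump({k:np.array(v).tolist() for k,v in m.items()},open("w10.json","w"))
u,v=proj(m,[.4517,-.2336,.09]);x0,y0=max(int(u-80),0),max(int(v-75),0);print("crop",x0,y0,u,v)
cv2.imwrite("pics/c10.png",cv2.resize(im[y0:y0+150,x0:x0+160],(640,600),interpolation=cv2.INTER_CUBIC))
```

```text
t 17.1 tcp [ 0.3344 -0.2353  0.2042] toolx [ 0.006 -0.001 -1.   ] yaw_y -1.576 q6 0.68 F [ 0.2 -0.1  0.3] gap 0.901
inc [ 1.782 -0.04  -1.944] turn -0.06
crop 241 0 321.4878543414203 68.30811135913939
```

The picture quota is used up, so I'll read the tab and the nose from an angular brightness profile of this view, cast on the plane of their height.

Run:
```python
from h import *
import json
m=json.load(open("w10.json"));im=cv2.imread("pics/w10.png");g=cv2.cvtColor(im,cv2.COLOR_BGR2GRAY).astype(np.float32)
# speaker dots by contour
mk=(g>110).astype(np.uint8)
n,l,st,ce=cv2.connectedComponentsWithStats(mk[:200])
print([(ce[i].round(1).tolist(),st[i].tolist()) for i in range(1,n) if 30<st[i,4]<3000 and 220<ce[i][0]<420])
c=np.array([.4517,-.2336])
S=lambda a,r,z:float(cv2.remap(g,*[np.float32([[q]]) for q in proj(m,[c[0]+r*np.cos(np.radians(a)),c[1]+r*np.sin(np.radians(a)),z])],cv2.INTER_LINEAR)[0,0])
print("ang   ",*range(150,214,3))
for r in np.arange(.016,.034,.001):print(round(r*1e3),*[f"{S(a,r,.0935):4.0f}" for a in range(150,214,3)])
```

```text
[([323.6, 126.3], [234, 39, 172, 114, 2906]), ([385.6, 59.3], [378, 51, 16, 18, 228]), ([258.0, 78.4], [251, 71, 15, 16, 187]), ([338.1, 195.7], [0, 185, 551, 15, 2891])]
ang    150 153 156 159 162 165 168 171 174 177 180 183 186 189 192 195 198 201 204 207 210 213
16  232  210  205  229  240  238  234  225  167   92   99  175  227  229  234  237  229  205  217  235  242  248
17  241  221  198  199  199  192  179  167  134   91   97  134  160  175  194  195  193  207  228  238  244  249
18  246  234  217  181  140  125  119  117  113  112  112  115  115  119  123  127  173  227  234  240  247  249
19  249  246  237  213  162  124  115  131  138  141  143  140  134  129  123  155  209  234  236  244  247  248
20  250  249  235  227  204  183  204  230  230  228  225  223  223  223  214  220  229  237  241  248  249  248
21  251  236  227  232  213  189  211  231  232  229  225  228  231  227  227  234  243  247  247  251  252  250
22  224  192  181  180  181  169  174  207  226  226  227  229  219  199  201  193  195  202  196  201  214  223
23   90   80   78   72   76   87  101  110 
[... 499 characters left out ...]
24  123  124  122  122
28  117  116  118  116  115  117  116  117  129  232  250  249  149  118  124  123  121  123  124  124  119  123
29   96   99  105  102  106  109  104  103  111  236  251  249  135  107  109   99  106  100  103  103  101  105
30   61   59   63   61   61   64   66   65   73  231  252  249  114   67   67   67   66   70   69   70   74   77
31   55   59   59   58   59   61   59   57   55  155  175  172   74   53   57   59   61   63   65   68   73   72
32   57   62   60   60   59   57   52   54   48   52   54   61   53   53   57   56   61   62   61   65   66   71
33   59   57   61   57   52   51   50   52   50   54   61   66   68   71   70   63   62   56   57   63   65   67
```

The tab spans about 175.5–185.5° (centre ~180.7°) and the nose is at ~179.3°, so they agree to about 1.5° (0.7 mm). I'll check the speaker's pose and the arm's clearance, then hand in.

Run:
```python
from h import *
import json
m=json.load(open("w10.json"))
for z in(.0855,.0875,.0895):
    a,b=onz(m,385.6,59.3,z),onz(m,258,78.4,z)
    d=b-a;print(z,(a+b)[:2]/2,np.linalg.norm(d),np.degrees(np.arctan2(d[1],d[0]))-90)
s=sense();print(s["t"],s["force"],s["qd"],s["tcp_pos"])
sign_off()
```

```text
0.0855 [ 0.45212757 -0.23348003] 0.08884711032006302 7.48221352813367
0.0875 [ 0.45177119 -0.23349531] 0.08816597799446312 7.482213528133684
0.0895 [ 0.45141481 -0.23351058] 0.08748484566886312 7.482213528133684
17.15 [ 0.86427699  0.13276991 -0.35237574] [ 0.01359949  0.00990736 -0.02091689  0.00160292  0.00059727 -0.00154075] [ 0.33515052 -0.23572795  0.20426361]
the job is handed in; nothing more can be done
```

I carried the speaker by its body to the dock, lowered it into the nest and let go. Then I gripped the knob's bar, turned it about 95° clockwise to the tab, released it and moved clear. I handed the job in at t = 17.2 s; the sign-off reports no verdict.

What my last checks showed:
- **Speaker position:** its centre is at (0.4518, -0.2335) against the dock's (0.452, -0.2335). Its yaw is 7.5°, and the dock's measured 7.3–8.2°.
- **Seating:** the dots on its top measure 88.2 mm apart at z = 87.5 mm, matching the 88.1 mm measured before the lift. That puts it on the nest floor and level.
- **Knob:** the nose reads about 179.3° and the tab about 180.7°, roughly 0.7 mm apart against the 4 mm limit.
- **Arm:** the gripper was open about 0.20 m above the surface, away from everything, with forces below 1 N.

Two checks were weaker than planned. The 12-picture viewing limit was reached, so I read the final nose and tab alignment from a brightness profile of the last wrist picture instead of viewing it. I did not re-measure the bystanders at the end; no unexpected contact force showed in the readings after each move. No check failed or disagreed.

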